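# Hang the lopsided case level

### The arm

A 7-joint arm with a two-finger parallel gripper is mounted at the origin on the work surface; the furniture and walls round the work are solid. World frame = base frame: x ahead of the robot, y to its left, z up, the work surface at z = 0. Lengths are in m, angles in rad, forces in N, time in s.
With the tool pointing down it reaches from about 0.4 to 0.9 m from the base axis. Payload 5.5 kg.
Tool frame: the origin (TCP) lies between the finger pads; the fingertips stand 14 mm ahead of it and the grasp point (between the pads) lies 5 mm behind it; z points along the fingers, y is the line along which they close (so a half turn about z gives the same grasp; the last joint's range is limited). The gripper opens to 85 mm and grips with 20 to 120 N. Pads are 22 mm wide; open, the fingers measure 114 mm over their backs; the gripper's body (76 mm by 85 mm) begins 54 mm behind the grasp point. The pads swing forward as they close: fully open they stand 13 mm farther back than shut.
Start: joints at [-0.925, 0.501, -0.427, 1.55, 0.221, 1.138, -0.21], TCP at [0.243, 0.603, 0.245] pointing down, gripper open.
Joint ranges: [-2.88, 2.88], [-0.31, 2.03], [-1.54, 1.56], [0.2, 2.42], [-1.41, 4.55], [0.19, 2.02], [-2.57, 2.57]. Speed limits (rad/s): [2.57, 2.57, 3.14, 3.14, 3.14, 3.14, 3.14].

### API

Orientations are given as a unit quaternion [w, x, y, z].
In Python, from plant import robot gives the robot as it stands. The module is installed in compiled form; this text tells all that it offers.
- The arm moves only by the tool send_rows, never from a script. Its argument "targets" is a list of rows, each an object with "slide": the shift along the world's x, y, z in mm, a list of three; "yaw": the turn about the world's z in degrees. In form: [{"slide": [dx, dy, dz], "yaw": yaw}, ...]. A call has 1 to 8 rows; each row is the pose to reach, as a shift and turn from the pose commanded when the call began; what a row does not reach only later rows make up. A row lasts 1/10 s, in which the tool goes at most 50 mm and 8.59 degrees, less where a joint would pass 70% of its speed; a pose out of reach is approached as far as the arm can. A call with a gripper value outside its range is refused whole. "hand" is the opening, from -1 (shut) to 1 (fully open), set as the call begins (left out, the last holds). The fingers move at their own pace and stop on an object; "grip_force" is the grip in N (left out, the last holds). Time passes only in rows, so rows that repeat a pose let the fingers close. It gives the time, the measured TCP pose, the force, the opening and the grip force at its end, in the units of the state.
- robot.sense(): the state, without advancing time (a new reading comes with each control period).
- robot.read_camera(name): name is "scene" or "top"; returns (picture, depth): 480x640x3 uint8, blue, green, red; 480x640 float32, m along the optical axis (not along the pixel's ray), 0 where there is no reading.
- robot.calibration(name): a dict with "mtx" (3x3 intrinsics, pixels), "dist" ([k1, k2, p1, p2, k3] as OpenCV has them; the pictures are not rectified), "eye" and "rotation" of the camera in the world. Camera axes: x right, y down, z forward; pixel columns grow to the right and rows downward; lengths in m; the calibration is good to about 2 mm. A picture is of the moment at which its call begins. calibration takes no time and is no camera call.
- robot.finish_job(): hands the job in; it is judged then, once.
Trained networks look in the newest picture that a camera, given by its name, has taken for a name from the list of things; names that differ only in an ending like _2 or _b are one class to them, and where a whole thing is asked for, a point or a joint stands for the part that bears it (a point fixed in the world has none). Each returns a list of dicts, best first, with "score" (0 to 1); they miss things now and then, are a little off and sometimes report something else, mostly with a low value. They report only what shows in the picture. A call takes as long as a camera call.
- robot.masks_of(camera, name): "region" (480x640 bool, what is visible of it) and "centre" ([column, row] in pixels, amid what is visible of it).
The state is a dict: "time": time; "qpos": joint angles; "qd": joint speeds; "joint_torque": joint torques, N m; "eef_pos": TCP position; "eef_rot": TCP orientation; "ft_force": force on the tool from outside, world axes, zero at the start; "wrist_torque": the same for the moment, N m; "finger_gap": finger opening in m; "gripper_force": force on a finger pad.
Only numpy, scipy, OpenCV 4.12 (cv2) and the standard library are available. Lean on these libraries where they do the work, as an engineer would, in place of code of your own. Each camera call takes 0.05 s, during which the arm holds its last target. There are 200 camera calls.

### The job

Hang the red case on the steel peg of the blue stand by whichever of the five holes in its hanger strip lets it hang most nearly level, and leave it hanging there, still and free. Its heavy load is wedged off centre and cannot be seen, so feel or try where it balances. Leave the other things on the bench where they are.

Things in the scene. Friction and masses are not known exactly. Their poses are not given: they have to be found in the camera images.
- case: red closed case standing on its long edge, 170 mm long, 51 thick, 115 high (latches on top to 119), hanger strip above it. Origin: under its middle; x across the thickness, y along its length, z up. About 0.6 kg, shut for good; a heavy load is wedged unseen inside and does not shift, so the centre of mass lies anywhere from y = -45 to 45 mm, about 95 mm below the holes.
- strip_top (a point): middle of the upper edge of the case's bare-metal hanger strip: case frame x = 0, y = 0, z = 177 mm; axes as the case. The strip stands upright, 150 mm long (y), 8 mm thick, z = 121 to 177 mm, on a small foot at its middle. A row of five round 13 mm holes, hole1 to hole5, goes through it along x; above them 35 mm of plain metal is left to grip.
- stand: fixed hanging stand: blue 30 mm square post, 243 mm tall with its black cap, on a grey base plate (90 x 100 x 10 mm). Origin: on the bench under the post's axis; z up. A smooth round steel peg, 8 mm thick with a rounded end, sticks out 77 mm from the post towards the stand's -x, rising 6 degrees to its tip.
- peg_seat (a point): on the peg's axis, at the front face of a collar (18 mm wide) 41 mm out from the post: a strip pushed on as far as it goes has its rear face here and its holes' centres 4 mm in front of it. Axes as the stand.
- peg_tip (a point): the rounded free end of the peg, on its axis, 36 mm from peg_seat. Axes as the stand.
- hole1 (a point): centre of hole 1 of the strip: case frame x = 0, y = -36 mm, z = 135 mm (middle of the strip's thickness). Axes as the case; the hole runs along x.
- hole2 (a point): centre of hole 2 of the strip: case frame x = 0, y = -18 mm, z = 135 mm (middle of the strip's thickness). Axes as the case; the hole runs along x.
- hole3 (a point): centre of hole 3 of the strip: case frame x = 0, y = 0 mm, z = 135 mm (middle of the strip's thickness). Axes as the case; the hole runs along x.
- hole4 (a point): centre of hole 4 of the strip: case frame x = 0, y = 18 mm, z = 135 mm (middle of the strip's thickness). Axes as the case; the hole runs along x.
- hole5 (a point): centre of hole 5 of the strip: case frame x = 0, y = 36 mm, z = 135 mm (middle of the strip's thickness). Axes as the case; the hole runs along x.
- blank_0: bystander, loose: dark brown square wooden blank, 48 x 190 x 47 mm, lying; origin under its middle
- blank_2: bystander, loose: pale square wooden blank, 52 x 120 x 51 mm, lying; origin under its middle
- masking_roll: bystander, loose: blue roll of masking tape lying flat, 74 mm round, 24 mm tall; origin under its middle
- shellac_jar: bystander, loose: amber glass jar with a pale lid, 58 mm round, 85 mm tall; origin under its middle
- tape_measure: bystander, loose: yellow pocket tape measure, 33 x 76 x 67 mm; origin under its middle
- spray_bottle: bystander, loose: trigger spray bottle, 66 x 97 x 240 mm; origin under its middle

How it is judged:
At the end, for the whole second after the job is handed in: The peg passes through one of the strip's holes (hole centre on the peg between collar and tip, within 7 mm sideways), the stand carries the case, its long edge is within 6.5 degrees of level and it leans less than 14 degrees fore and aft, and it hangs still (((x of hole1 in the frame of stand between -0.088 and -0.05 m and y of hole1 in the frame of stand between -0.007 and 0.007 m and z of hole1 in the frame of stand between 0.226 and 0.248 m) or (x of hole2 in the frame of stand between -0.088 and -0.05 m and y of hole2 in the frame of stand between -0.007 and 0.007 m and z of hole2 in the frame of stand between 0.226 and 0.248 m) or (x of hole3 in the frame of stand between -0.088 and -0.05 m and y of hole3 in the frame of stand between -0.007 and 0.007 m and z of hole3 in the frame of stand between 0.226 and 0.248 m) or (x of hole4 in the frame of stand between -0.088 and -0.05 m and y of hole4 in the frame of stand between -0.007 and 0.007 m and z of hole4 in the frame of stand between 0.226 and 0.248 m) or (x of hole5 in the frame of stand between -0.088 and -0.05 m and y of hole5 in the frame of stand between -0.007 and 0.007 m and z of hole5 in the frame of stand between 0.226 and 0.248 m)) and angle between case's own y axis and vertical between 1.456 and 1.686 rad and angle between case's own z axis and vertical below 0.25 rad and contact force between case and stand above 2 N and linear speed of case below 0.03 m/s and angular speed of case below 0.25 rad/s); the robot touches nothing.
It fails at once if a bystander is moved by more than 40 mm (distance of any of blank_0, blank_2, masking_roll, shellac_jar, tape_measure, spray_bottle from where it was at the start of the episode above 0.04 m).
It also fails if it takes over 72 s, if anything falls off the work surface, if the arm or the gripper's body presses on something with over 40 N, if the wrist force passes 120 N, or if a joint passes its speed limit or range.

## Working session

There is one attempt and no reset: what is moved stays moved. The work goes in short steps, Python scripts to look and compute and a tool call to move; the robot and the scene stay as the last step left them, time stands still between calls to the robot, and variables do not carry over. Pictures are saved under pics/ and viewed, at most 10 in all, crops included, and the job is handed in when it is done.

Besides the shell and the picture viewer there is one more tool, called as name([rows], argument=value, ...), one row to a line, values as JSON. send_rows: Moves the arm, as the interface text tells. Its arguments: {"type":"object","properties":{"targets":{"type":"array","items":{"type":"object","properties":{"slide":{"type":"array","items":{"type":"number"}},"yaw":{"type":"number"}}}},"hand":{"type":"number"},"grip_force":{"type":"number"}},"required":["targets"]}

```bash
mkdir -p pics; cat > h.py <<'E'
import numpy as np, cv2
from plant import robot
def grab(c):
    p,d=robot.read_camera(c); return p,d
def pts(c,d,mask):
    k=robot.calibration(c); K=np.array(k["mtx"]);D=np.array(k["dist"])
    v,u=np.nonzero(mask&(d>0)); 
    n=cv2.undistortPoints(np.stack([u,v],1).astype(float)[:,None],K,D)[:,0]
    z=d[v,u][:,None]; P=np.hstack([n*z,z])
    return P@rot(k).T+np.array(k["eye"])
def rot(k):
    R=np.array(k["rotation"],float)
    if R.shape==(4,):
        from scipy.spatial.transform import Rotation
        R=Rotation.from_quat(R[[1,2,3,0]]).as_matrix()
    return R
E
python3 - <<'E'
from h import *
for c in("scene","top"):
    p,d=grab(c); cv2.imwrite(f"pics/{c}0.png",p); np.save(f"{c}0.npy",d)
    k=robot.calibration(c); print(c,k)
    for n in("case","strip_top","stand","peg_seat","peg_tip","hole3"):
        for m in robot.masks_of(c,n)[:2]:
            P=pts(c,d,m["region"]); print(n,round(m["score"],2),np.round(m["centre"]),len(P),P.min(0).round(3) if len(P) else'',P.max(0).round(3)if len(P) else'')
s=robot.sense();print(s)
E
```

```text
scene {'mtx': array([[533.38420098,   0.        , 317.11176183],
       [  0.        , 533.38420098, 236.18755656],
       [  0.        ,   0.        ,   1.        ]]), 'dist': array([-0.03118293,  0.        ,  0.        ,  0.        ,  0.        ]), 'eye': array([-0.45444006,  0.53157688,  0.81125279]), 'rotation': array([ 0.23176934, -0.4137063 ,  0.7651383 , -0.43553812])}
case 0.8 [242. 288.] 4505 [ 0.353 -0.654 -0.868] [1.851 0.218 0.18 ]
strip_top 0.97 [241. 288.] 4504 [ 0.41  -0.509 -0.865] [1.811 0.218 0.18 ]
stand 0.81 [332. 238.] 1883 [ 0.432 -1.574 -0.871] [ 2.482 -0.107  0.249]
peg_seat 0.87 [331. 238.] 1890 [ 0.432 -1.569 -0.871] [ 2.458 -0.107  0.249]
peg_tip 0.95 [332. 236.] 1930 [ 0.433 -1.56  -0.882] [ 2.351 -0.107  0.249]
hole3 0.89 [241. 286.] 4530 [ 0.36  -0.509 -0.865] [1.811 0.218 0.18 ]
top {'mtx': array([[529.40565774,   0.        , 316.26872499],
       [  0.        , 529.40565774, 243.26447978],
       [  0.        ,   0.        ,   1.        ]]), 'dist': array([-0.07503276,  0.        ,  0.        ,  0.        ,  0.        ]), 'eye': array([ 0.37991233, -0.
[... 565 characters left out ...]
os': array([-0.92480593,  0.50083019, -0.4269993 ,  1.55038959,  0.22079314,
        1.13831711, -0.21024394]), 'qd': array([ 0.00080206,  0.00094075,  0.00057184,  0.00024038, -0.0001733 ,
       -0.00150819,  0.00024387]), 'joint_torque': array([ 1.18441149e-03, -5.69195902e+01, -5.80774605e+00, -2.81282669e+01,
        1.29083448e-02,  2.01859868e-03,  1.83708613e-05]), 'eef_pos': array([0.24275128, 0.60297545, 0.24535775]), 'eef_rot': array([-3.11358609e-06,  1.90189763e-01,  9.81747347e-01,  3.91143827e-05]), 'ft_force': array([-0.1242466 , -0.19145577, -0.80110581]), 'wrist_torque': array([-0.02139996,  0.02748839, -0.0191783 ]), 'gripper_force': 0.0, 'finger_gap': 0.08536711281100702}
```

```bash
python3 - <<'E'
from h import *
a=cv2.imread("pics/top0.png");b=cv2.imread("pics/scene0.png")
cv2.imwrite("pics/both.png",np.vstack([cv2.resize(a[80:360,120:520],(800,560))[:, :]])); 
# geometry from top depth
d=np.load("top0.npy"); P=pts("top",d,d>0)
def box(x0,x1,y0,y1,z0,z1): return P[(P[:,0]>x0)&(P[:,0]<x1)&(P[:,1]>y0)&(P[:,1]<y1)&(P[:,2]>z0)&(P[:,2]<z1)]
def rect(Q,n): 
    if len(Q)<3: print(n,len(Q));return
    c,s,an=cv2.minAreaRect((Q[:,:2]*1000).astype(np.float32)); m=Q[:,:2].mean(0);w,v=np.linalg.eigh(np.cov((Q[:,:2]-m).T));print(n,len(Q),np.round(c,1),np.round(s,1),round(an,2),"mean",m.round(4),"pca",np.degrees(np.arctan2(v[1,1],v[0,1])).round(2),Q[:,2].mean().round(4))
rect(box(.40,.53,.02,.25,.165,.19),"strip");rect(box(.40,.53,.02,.25,.105,.122),"casetop")
rect(box(.42,.6,-.23,-.09,.232,.26),"cap+");rect(box(.42,.6,-.23,-.09,.225,.26),"pegish");rect(box(.42,.6,-.23,-.09,.004,.02),"base")
Q=box(.42,.6,-.23,-.09,.06,.3);print(Q.round(3)[::5].tolist() if len(Q)<600 else len(Q))
E
```

```text
strip 226 [461.5 127.8] [  8.6 151.5] 14.32 mean [0.4617 0.1261] pca 104.12 0.1757
casetop 961 [461.9 126.9] [ 51.5 171. ] 14.48 mean [0.4611 0.124 ] pca 104.52 0.1146
cap+ 323 [ 489.8 -170.6] [106.3  32.7] 9.85 mean [ 0.5063 -0.1673] pca -171.34 0.242
pegish 323 [ 489.8 -170.6] [106.3  32.7] 9.85 mean [ 0.5063 -0.1673] pca -171.34 0.242
base 893 [ 510.1 -159.2] [138.1 177.4] 89.29 mean [ 0.5231 -0.1593] pca 56.38 0.0095
[[0.545, -0.176, 0.239], [0.542, -0.171, 0.245], [0.54, -0.15, 0.243], [0.54, -0.162, 0.238], [0.539, -0.173, 0.245], [0.537, -0.152, 0.243], [0.538, -0.164, 0.241], [0.537, -0.176, 0.244], [0.535, -0.155, 0.242], [0.535, -0.166, 0.244], [0.534, -0.178, 0.246], [0.533, -0.157, 0.242], [0.533, -0.169, 0.242], [0.53, -0.148, 0.244], [0.53, -0.159, 0.242], [0.53, -0.171, 0.244], [0.535, -0.148, 0.184], [0.528, -0.157, 0.24], [0.528, -0.168, 0.245], [0.528, -0.18, 0.244], [0.526, -0.155, 0.243], [0.526, -0.166, 0.24], [0.525, -0.178, 0.243], [0.524, -0.152, 0.241], [0.523, -0.164, 0.248], [0.524, -0.176, 0.239], [0.521, -0.15, 0.244], [0.522, -0.162, 0.238], [0.521, -0.1
[... 540 characters left out ...]
-0.151, 0.144], [0.511, -0.163, 0.162], [0.503, -0.171, 0.238], [0.51, -0.156, 0.146], [0.512, -0.17, 0.123], [0.511, -0.152, 0.111], [0.512, -0.166, 0.099], [0.498, -0.171, 0.239], [0.51, -0.161, 0.085], [0.496, -0.166, 0.238], [0.51, -0.16, 0.061], [0.491, -0.166, 0.237], [0.489, -0.171, 0.236], [0.484, -0.168, 0.238], [0.482, -0.173, 0.24], [0.479, -0.175, 0.24], [0.476, -0.177, 0.246], [0.474, -0.172, 0.249], [0.472, -0.168, 0.243], [0.473, -0.18, 0.237], [0.47, -0.175, 0.242], [0.465, -0.17, 0.245], [0.463, -0.172, 0.239], [0.461, -0.177, 0.239], [0.456, -0.174, 0.242], [0.454, -0.179, 0.243], [0.449, -0.174, 0.243], [0.447, -0.179, 0.245], [0.442, -0.176, 0.245], [0.439, -0.178, 0.25]]
```

View pics/both.png

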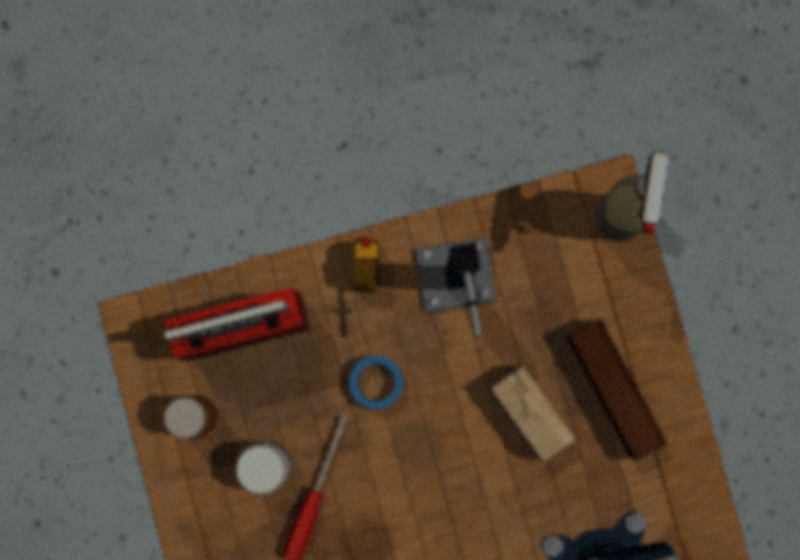

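View pics/scene0.png

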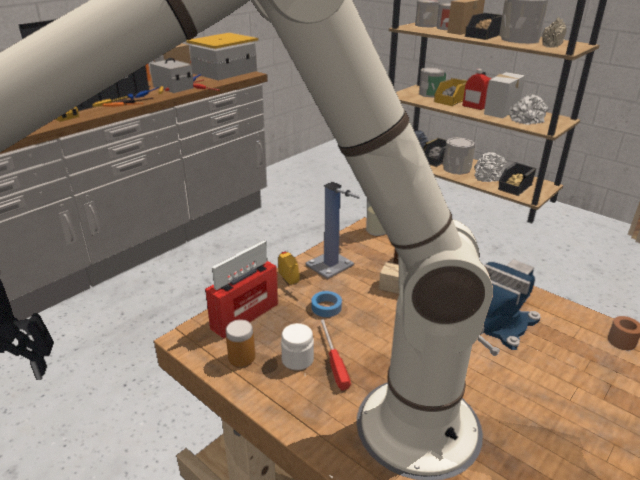

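The top view shows the red case at about (235,325) in the crop, the stand at (460,275) with its peg pointing down towards the robot, the blue roll at (377,383) and the yellow tape measure at (367,265). The scene view shows the case at (242,288), the stand at (332,238), and a clear space above the case.

send_rows([
  {"slide": [20, -40, 20], "yaw": -8},
  {"slide": [40, -85, 40], "yaw": -16},
  {"slide": [60, -130, 40], "yaw": -24},
  {"slide": [80, -175, 40], "yaw": -32},
  {"slide": [100, -218, 40], "yaw": -40},
  {"slide": [120, -262, 40], "yaw": -48},
  {"slide": [140, -305, 40], "yaw": -53.8},
  {"slide": [160, -348, 40], "yaw": -53.8},
], hand=0.2)

```text
time: 1.5
eef_pos: [0.4033, 0.2532, 0.2858]
eef_rot: [0.0, 0.615, 0.789, 0.001]
ft_force: [0.6, 0.7, 0.3]
finger_gap: 0.0511
gripper_force: 0.0
```

send_rows([
  {"slide": [20, -43, 0], "yaw": 0},
  {"slide": [40, -86, 0], "yaw": 0},
  {"slide": [58, -127, 0], "yaw": 0},
  {"slide": [58, -127, 0], "yaw": 0},
  {"slide": [58, -127, 0], "yaw": 0},
  {"slide": [58, -127, 0], "yaw": 0},
])

```text
time: 2.1
eef_pos: [0.4603, 0.1292, 0.2854]
eef_rot: [-0.0, 0.613, 0.79, 0.0]
ft_force: [0.3, 1.2, -0.4]
finger_gap: 0.0512
gripper_force: 0.0
```

```bash
python3 - <<'E'
from h import *
s=robot.sense();print(s["time"],s["eef_pos"],s["eef_rot"],s["qpos"].round(2),s["ft_force"],s["finger_gap"])
n=s["eef_rot"];print("tool y deg",np.degrees(np.arctan2(n[2]**2-n[1]**2,2*n[1]*n[2])))
# peg line from the first top depth (masked by height)
d=np.load("top0.npy"); P=pts("top",d,d>0)
Q=P[(P[:,0]>.43)&(P[:,0]<.505)&(P[:,1]>-.23)&(P[:,1]<-.1)&(P[:,2]>.225)&(P[:,2]<.26)]
C=P[(P[:,0]>.505)&(P[:,0]<.6)&(P[:,1]>-.23)&(P[:,1]<-.1)&(P[:,2]>.236)&(P[:,2]<.26)]
m=Q.mean(0);print("peg",len(Q),m,np.degrees(np.arctan(np.polyfit(Q[:,0],Q[:,1],1)))[0],Q[:,0].min(),"zfit",np.polyfit(Q[:,0]-.46,Q[:,2],1))
print("cap",len(C),C.mean(0),cv2.minAreaRect((C[:,:2]*1000).astype(np.float32)))
E
```

```text
2.1 [0.46032846 0.12918837 0.28535811] [-2.41160252e-04  6.13183111e-01  7.89940732e-01  2.33306257e-04] [-0.32  0.12 -0.01  1.93  0.    1.09 -0.08] [ 0.34747188  1.22191445 -0.37318406] 0.05122046081756265
tool y deg 14.359954609750448
peg 113 [ 0.47118883 -0.17256896  0.24209911] 8.624867403468564 0.4372137816116607 zfit [-0.10596578  0.24328475]
cap 205 [ 0.52550408 -0.16449599  0.24209835] ((524.518798828125, -164.5550537109375), (35.774539947509766, 32.7297248840332), 9.849363327026367)
```

send_rows([
  {"slide": [1, -1.5, -40], "yaw": 0},
  {"slide": [1, -1.5, -75], "yaw": 0},
  {"slide": [1, -1.5, -100], "yaw": 0},
  {"slide": [1, -1.5, -119], "yaw": 0},
  {"slide": [1, -1.5, -119], "yaw": 0},
  {"slide": [1, -1.5, -119], "yaw": 0},
])

```text
time: 2.7
eef_pos: [0.4614, 0.1278, 0.1665]
eef_rot: [-0.0, 0.613, 0.79, -0.0]
ft_force: [-0.5, -1.1, -0.1]
finger_gap: 0.0515
gripper_force: 0.0
```

send_rows([
  {"slide": [0, 0, 0], "yaw": 0},
  {"slide": [0, 0, 0], "yaw": 0},
  {"slide": [0, 0, 0], "yaw": 0},
  {"slide": [0, 0, 0], "yaw": 0},
  {"slide": [0, 0, 0], "yaw": 0},
  {"slide": [0, 0, 0], "yaw": 0},
], hand=-1, grip_force=110)

```text
time: 3.3
eef_pos: [0.4621, 0.1267, 0.1675]
eef_rot: [0.0, 0.614, 0.789, 0.001]
ft_force: [-1.3, -0.1, 5.7]
finger_gap: 0.0059
gripper_force: 108.3
```

```bash
python3 - <<'E'
from h import *
s=robot.sense();print(s["time"],s["eef_pos"],s["ft_force"],s["wrist_torque"],s["finger_gap"],s["gripper_force"])
p,d=grab("scene");cv2.imwrite("pics/g.png",cv2.resize(p[200:380,160:400],(800,600)))
E
```

```text
3.3 [0.46213489 0.12673363 0.16750966] [-1.32312566 -0.06001212  5.74222958] [-0.00170681  0.43205124  0.0611508 ] 0.0059435548912505675 108.31351518630981
```

View pics/g.png

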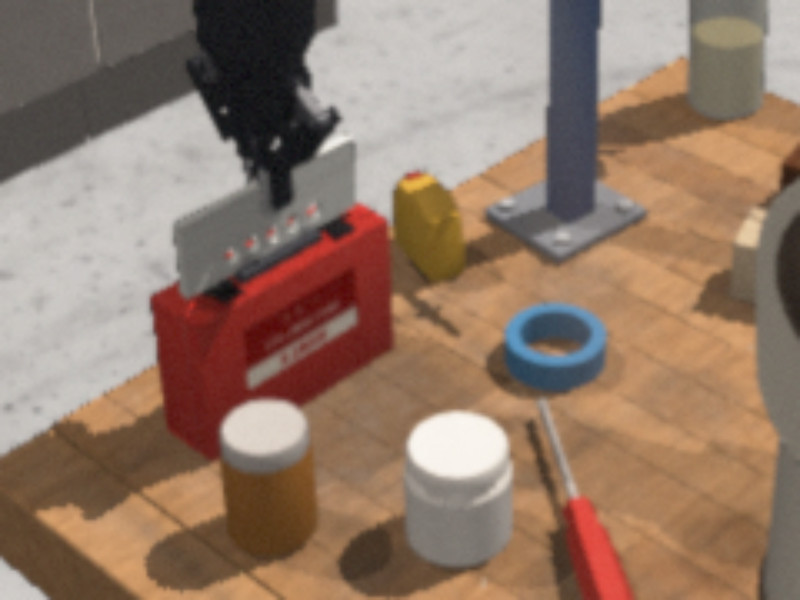

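The fingers hold the strip near its middle, at about (283,185), above the row of holes, and nothing else is touched. Next I lift and feel the balance.

send_rows([
  {"slide": [0, 0, 5], "yaw": 0},
  {"slide": [0, 0, 15], "yaw": 0},
  {"slide": [0, 0, 30], "yaw": 0},
  {"slide": [0, 0, 40], "yaw": 0},
  {"slide": [0, 0, 40], "yaw": 0},
  {"slide": [0, 0, 40], "yaw": 0},
  {"slide": [0, 0, 40], "yaw": 0},
  {"slide": [0, 0, 40], "yaw": 0},
])

```text
time: 4.15
eef_pos: [0.4612, 0.1263, 0.2056]
eef_rot: [-0.0, 0.614, 0.789, -0.001]
ft_force: [0.7, 0.0, -6.2]
finger_gap: 0.0056
gripper_force: 107.6
```

send_rows([
  {"slide": [0, 0, 0], "yaw": 0},
  {"slide": [0, 0, 0], "yaw": 0},
  {"slide": [0, 0, 0], "yaw": 0},
  {"slide": [0, 0, 0], "yaw": 0},
])

```text
time: 4.55
eef_pos: [0.4617, 0.1265, 0.2062]
eef_rot: [-0.0, 0.614, 0.789, -0.0]
ft_force: [0.2, -0.8, -5.3]
finger_gap: 0.0059
gripper_force: 107.6
```

```bash
cat > meas.py <<'E'
from h import *
F=[];T=[]
for i in range(8):
    p,d=grab("top" if i%2 else "scene"); s=robot.sense();F.append(s["ft_force"]);T.append(s["wrist_torque"])
    if i%2: dt=d;pt=p
print(s["time"],s["eef_pos"].round(4),s["finger_gap"],s["gripper_force"],"F",np.mean(F,0).round(3),np.std(F,0).round(2),"T",np.mean(T,0).round(4),np.std(T,0).round(3))
n=s["eef_rot"];a=np.arctan2(n[2]**2-n[1]**2,2*n[1]*n[2]);print("yaw",np.degrees(a))
f=np.mean(F,0);t=np.mean(T,0);w=-f[2]
rx=t[1]/w; ry=-t[0]/w   # T=r x (0,0,-w): Tx=-ry w, Ty=rx w
print("r world mm",rx*1e3,ry*1e3,"along strip(+ to world +y)",1e3*(-np.sin(a)*rx+np.cos(a)*ry),"across",1e3*(np.cos(a)*rx+np.sin(a)*ry))
np.save("top1.npy",dt);cv2.imwrite("pics/top1.png",pt);cv2.imwrite("pics/scene1.png",p)
E
python3 meas.py
```

```text
4.95 [0.4618 0.1265 0.2063] 0.0055578151216663174 107.64460444450378 F [ 0.218  0.087 -4.873] [0.35 0.53 0.35] T [-0.094  -0.0375  0.0102] [0.033 0.024 0.029]
yaw 14.267952431076983
r world mm -7.692820161944203 19.299279535111605 along strip(+ to world +y) 20.59991798843215 across -2.6990834533712205
```

```bash
cat > peg.py <<'E'
from h import *
a=np.radians(8.6);p=np.array([np.cos(a),np.sin(a)]);u=np.array([-p[1],p[0]]);o=np.array([.4712,-.1726])
A={"top":[],"scene":[]};S=[];F=[];T=[]
for i in range(16):
    c="scene" if i%2 else "top"
    _,d=grab(c); P=pts(c,d,d>0); A[c].append(P)
    s=robot.sense();F.append(s["ft_force"]);T.append(s["wrist_torque"])
print("F",np.mean(F,0),"T",np.mean(T,0))
for c in A:
    P=np.vstack(A[c]);r=P[:,:2]-o;l=r@p;w=r@u
    m=(abs(w)<.012)&(l>-.045)&(l<.08)&(P[:,2]>.21)&(P[:,2]<.27)
    print(c)
    for b in np.arange(-.045,.08,.008):
        k=m&(l>=b)&(l<b+.008)
        kc=k&(abs(w-np.median(w[k]))<.0022) if k.any() else k
        if k.sum()>3: print(round(b+.004,3),k.sum(),"w",(w[k].mean()*1e3).round(2),"z",(P[k,2].mean()*1e3).round(1),"zc",(P[kc,2].mean()*1e3).round(1),(np.percentile(P[k,2],10)*1e3).round(1),(np.percentile(P[k,2],90)*1e3).round(1))
P=np.vstack(A["top"]);Q=P[(P[:,0]>.40)&(P[:,0]<.53)&(P[:,1]>.02)&(P[:,1]<.25)&(P[:,2]>.207)&(P[:,2]<.227)]
e=s["eef_pos"];n=s["eef_rot"];ty=np.arctan2(n[2]**2-n[1]**2,2*n[1]*n[2]);v=np.array([-np.sin(ty),np.cos(ty)]);L=(Q[:,:2]-e[:2])@v
print("strip rel tcp along",L.min(),L.max(),"tilt deg",np.degrees(np.polyfit(L,Q[:,2],1)[0]),"z",np.polyfit(L,Q[:,2],1)[1],e, np.degrees(ty), cv2.minAreaRect((Q[:,:2]*1000).astype(np.float32)))
E
python3 peg.py
```

```text
F [ 0.09448323  0.07096943 -5.22950132] T [-0.09827973 -0.01642075  0.00038676]
top
-0.033 78 w -0.28 z 244.8 zc 245.4 242.1 247.3
-0.025 74 w -0.06 z 244.5 zc 244.8 241.6 247.8
-0.017 104 w -0.01 z 243.8 zc 244.7 240.7 246.9
-0.009 96 w 0.3 z 242.2 zc 242.5 238.3 245.2
-0.001 159 w -0.01 z 243.3 zc 244.1 239.0 247.5
0.007 129 w -0.09 z 242.5 zc 242.2 238.0 247.0
0.015 78 w 0.24 z 240.3 zc 240.6 237.7 243.5
0.023 96 w 0.09 z 239.5 zc 240.2 236.1 242.8
0.031 100 w 0.23 z 238.1 zc 239.0 234.7 241.3
0.039 243 w 0.21 z 238.4 zc 240.8 230.1 244.7
0.047 280 w 0.1 z 242.4 zc 242.5 239.2 245.6
0.055 289 w -0.36 z 242.5 zc 242.6 239.3 245.9
0.063 279 w 0.35 z 242.3 zc 242.7 239.2 245.7
0.071 169 w -0.25 z 242.2 zc 242.6 239.2 245.2
scene
-0.041 17 w 3.6 z 244.5 zc 244.9 241.4 247.3
-0.033 86 w 2.85 z 243.6 zc 243.7 239.9 247.2
-0.025 75 w 3.82 z 243.1 zc 242.8 239.6 246.1
-0.017 62 w 3.59 z 242.4 zc 242.1 238.8 245.1
-0.009 76 w 3.86 z 241.6 zc 241.6 238.9 244.3
-0.001 214 w 4.22 z 241.4 zc 241.7 234.7 247.2
0.007 41 w 4.98 z 241.2 zc 240.3 237.3 245.0
0.015 69 w 4.07 z 238.7 zc 238.2 234.9 241.8
0.023 58 w 3.46 z 238.2 zc 238.3 235.5 240.6
0.031 90 w 2.88 z 236.3 zc 237.0 230.8 241.0
0.039 587 w 1.56 z 227.8 zc 227.9 213.1 242.4
0.047 119 w 1.18 z 241.4 zc 240.1 240.8 244.2
0.055 101 w 0.32 z 242.4 zc 242.9 241.3 244.2
0.063 101 w 0.17 z 242.8 zc 242.8 241.3 244.3
0.071 28 w -0.16 z 242.1 zc 242.4 241.1 243.1
strip rel tcp along -0.07495759550334692 -0.019562506010397617 tilt deg -0.3497604730485315 z 0.21411112075561176 [0.46173319 0.12646081 0.20628999] 14.268158275799754 ((473.78485107421875, 80.7705078125), (9.272584915161133, 55.40386199951172), 14.497993469238281)
```

send_rows([
  {"slide": [0, 0, 25], "yaw": 0},
  {"slide": [0, 0, 55], "yaw": 0},
  {"slide": [-10, -15, 69], "yaw": 0},
  {"slide": [-25, -45, 69], "yaw": -2},
  {"slide": [-40, -80, 69], "yaw": -5.7},
  {"slide": [-45, -120, 69], "yaw": -5.7},
  {"slide": [-50, -160, 69], "yaw": -5.7},
  {"slide": [-52, -200, 69], "yaw": -5.7},
])

```text
time: 6.55
eef_pos: [0.409, -0.0749, 0.2755]
eef_rot: [0.0, 0.652, 0.758, 0.0]
ft_force: [1.9, 0.4, -5.8]
finger_gap: 0.0057
gripper_force: 108.4
```

send_rows([
  {"slide": [0, -35, 0], "yaw": 0},
  {"slide": [0, -70, 0], "yaw": 0},
  {"slide": [0, -100, 0], "yaw": 0},
  {"slide": [0, -120, 0], "yaw": 0},
  {"slide": [0, -127, 0], "yaw": 0},
  {"slide": [0, -127, 0], "yaw": 0},
  {"slide": [0, -127, 0], "yaw": 0},
  {"slide": [0, -127, 0], "yaw": 0},
])

```text
time: 7.35
eef_pos: [0.41, -0.1989, 0.2752]
eef_rot: [-0.0, 0.651, 0.759, 0.0]
ft_force: [-0.3, -0.2, -4.9]
finger_gap: 0.0056
gripper_force: 108.4
```

```bash
cat > near.py <<'E'
from h import *
import sys
a=np.radians(8.6);p=np.array([np.cos(a),np.sin(a)]);u=np.array([-p[1],p[0]]);o=np.array([.4712,-.1726])
A={"top":[],"scene":[]};F=[];T=[]
for i in range(12):
    c="scene" if i%2 else "top"
    im,d=grab(c); P=pts(c,d,d>0); A[c].append(P)
    if c=="scene": I=im
    s=robot.sense();F.append(s["ft_force"]);T.append(s["wrist_torque"])
print(s["time"],"F",np.mean(F,0).round(2),"T",np.mean(T,0).round(3))
e=s["eef_pos"];n=s["eef_rot"];ty=np.arctan2(n[2]**2-n[1]**2,2*n[1]*n[2])
print("tcp",e.round(4),"yaw",np.degrees(ty).round(2),"tcp l,w mm",((e[:2]-o)@p*1e3).round(1),((e[:2]-o)@u*1e3).round(1))
l0=(e[:2]-o)@p
for c in A:
    P=np.vstack(A[c]);r=P[:,:2]-o;l=r@p-l0;w=r@u
    k=(abs(l)<.010)&(abs(w)<.15)&(P[:,2]>e[2]-.02)&(P[:,2]<e[2]+.018)&((w<-.045)|(w>.005))
    print(c,k.sum(),"strip w range",np.percentile(w[k],[0,.5,2,98,99.5,100]).round(4),"z99",np.percentile(P[k,2],[50,90,97]).round(4))
    t=k&(P[:,2]>e[2]+.002)
    if c=="top" : print(" top edge z fit",np.polyfit(w[t],P[t,2],1),t.sum(), "l fit",np.polyfit(w[t],l[t],1))
cv2.imwrite(sys.argv[1],cv2.resize(I[150:300,230:430],(800,600),interpolation=cv2.INTER_CUBIC))
E
python3 near.py pics/n1.png
```

```text
7.95 F [ 0.08 -0.24 -5.34] T [-0.109 -0.006  0.009]
tcp [ 0.4098 -0.2006  0.2753] yaw 8.56 tcp l,w mm -64.9 -18.5
top 380 strip w range [0.0197 0.0198 0.022  0.0578 0.0583 0.0588] z99 [0.2834 0.2869 0.2886]
 top edge z fit [-0.00396072  0.28398385] 363 l fit [-0.00614755  0.00093236]
scene 2494 strip w range [-0.095  -0.0922 -0.0887  0.0602  0.0613  0.0631] z99 [0.2724 0.2845 0.2858]
```

View pics/n1.png

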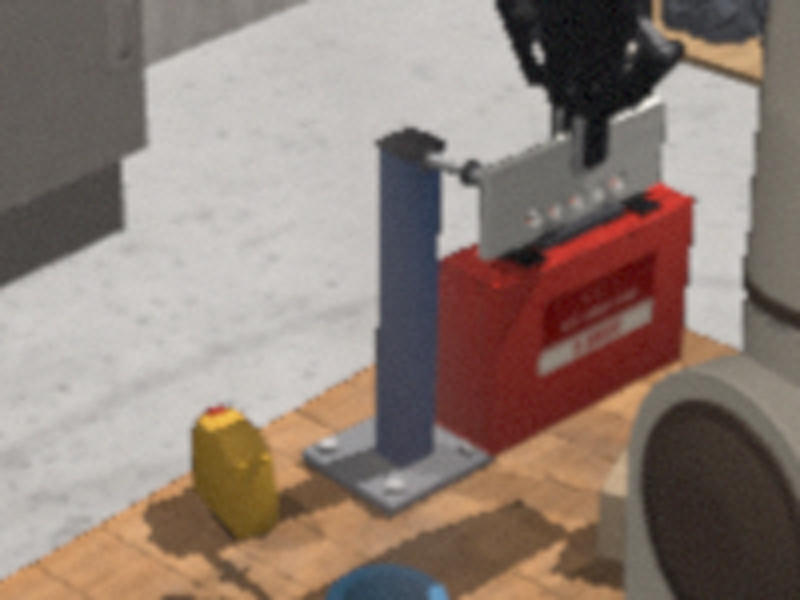

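The strip stands squarely in front of the peg: the collar is at (470,172), and the holes run from (533,217) to (618,184). The peg tip is hidden behind the strip, level with the holes. I'll insert part of the way and check the force.

send_rows([
  {"slide": [10, 0.8, 0], "yaw": 0},
  {"slide": [18, 2, 0], "yaw": 0},
  {"slide": [22, 2.6, 0], "yaw": 0},
  {"slide": [26, 3.2, 0], "yaw": 0},
  {"slide": [30, 3.8, 0], "yaw": 0},
  {"slide": [34.5, 4.5, -0.5], "yaw": 0},
  {"slide": [34.5, 4.5, -0.5], "yaw": 0},
  {"slide": [34.5, 4.5, -0.5], "yaw": 0},
])

```text
time: 8.75
eef_pos: [0.4441, -0.196, 0.2747]
eef_rot: [-0.0, 0.652, 0.758, -0.0]
ft_force: [-0.9, -0.3, -4.5]
finger_gap: 0.006
gripper_force: 108.4
```

```bash
python3 near.py pics/n2.png
```

```text
9.35 F [ 0.2  -0.07 -5.2 ] T [-0.102 -0.    -0.019]
tcp [ 0.4442 -0.196   0.2748] yaw 8.57 tcp l,w mm -30.2 -19.1
top 349 strip w range [0.023  0.023  0.0251 0.0557 0.0564 0.0565] z99 [0.283  0.286  0.2874]
 top edge z fit [0.00100381 0.28331974] 314 l fit [-0.01167893  0.00081092]
scene 2420 strip w range [-0.0951 -0.093  -0.0904  0.0584  0.0598  0.0611] z99 [0.2723 0.284  0.2852]
```

View pics/n2.png

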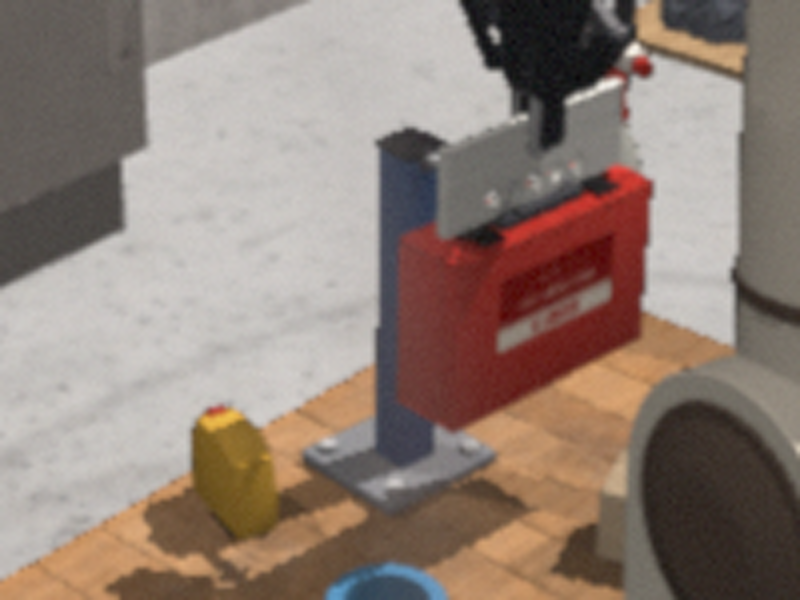

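No contact force, and the second hole from the left, near (512,190), is now filled by the peg. I'll push on and lower.

send_rows([
  {"slide": [5, 0.7, -0.5], "yaw": 0},
  {"slide": [10, 1.5, -1], "yaw": 0},
  {"slide": [14, 2.1, -1.5], "yaw": 0},
  {"slide": [18, 2.7, -1.9], "yaw": 0},
  {"slide": [18, 2.7, -1.9], "yaw": 0},
  {"slide": [18, 2.7, -2.9], "yaw": 0},
  {"slide": [18, 2.7, -3.9], "yaw": 0},
  {"slide": [18, 2.7, -3.9], "yaw": 0},
])

```text
time: 10.15
eef_pos: [0.4621, -0.1934, 0.2709]
eef_rot: [-0.0, 0.652, 0.758, 0.0]
ft_force: [0.4, -0.2, -5.1]
finger_gap: 0.0059
gripper_force: 108.6
```

send_rows([
  {"slide": [0, 0, -0.5], "yaw": 0},
  {"slide": [0, 0, -1], "yaw": 0},
  {"slide": [0, 0, -1], "yaw": 0},
  {"slide": [0, 0, -1], "yaw": 0},
])

```text
time: 10.55
eef_pos: [0.4626, -0.1934, 0.2705]
eef_rot: [0.0, 0.652, 0.758, 0.0]
ft_force: [-0.9, -0.1, 0.6]
finger_gap: 0.0061
gripper_force: 109.2
```

The peg carries the load now. I'll release slightly, then withdraw upward.

send_rows([
  {"slide": [0, 0, 0], "yaw": 0},
  {"slide": [0, 0, 0], "yaw": 0},
  {"slide": [0, 0, 0], "yaw": 0},
  {"slide": [0, 0, 0], "yaw": 0},
  {"slide": [0, 0, 0], "yaw": 0},
  {"slide": [0, 0, 0], "yaw": 0},
], hand=-0.55, grip_force=20)

```text
time: 11.15
eef_pos: [0.4623, -0.1934, 0.2699]
eef_rot: [0.0, 0.652, 0.758, 0.0]
ft_force: [-0.0, -0.7, 0.9]
finger_gap: 0.0191
gripper_force: 0.0
```

send_rows([
  {"slide": [0, 0, 4], "yaw": 0},
  {"slide": [0, 0, 12], "yaw": 0},
  {"slide": [0, 0, 25], "yaw": 0},
  {"slide": [0, 0, 45], "yaw": 0},
  {"slide": [0, 0, 75], "yaw": 0},
  {"slide": [0, 0, 110], "yaw": 0},
  {"slide": [0, 0, 130], "yaw": 0},
  {"slide": [0, 0, 130], "yaw": 0},
])

```text
time: 11.95
eef_pos: [0.4639, -0.1941, 0.4046]
eef_rot: [0.004, 0.652, 0.758, 0.002]
ft_force: [0.3, -0.1, 0.8]
finger_gap: 0.0194
gripper_force: 0.0
```

```bash
python3 - <<'E'
from h import *
a=np.radians(8.6);p=np.array([np.cos(a),np.sin(a)]);u=np.array([-p[1],p[0]]);o=np.array([.4712,-.1726])
for rep in range(4):
    A=[]
    for i in range(5):
        im,d=grab("scene"); A.append(pts("scene",d,d>0))
    P=np.vstack(A);r=P[:,:2]-o;l=r@p;w=r@u
    k=(l>-.05)&(l<.01)&(abs(w)<.12)&(P[:,2]>.255)&(P[:,2]<.30)
    # upper edge: per w-bin high percentile
    X=[];Y=[]
    for b in np.arange(-.08,.05,.01):
        q=k&(w>=b)&(w<b+.01)
        if q.sum()>15: X.append(b+.005);Y.append(np.percentile(P[q,2],93))
    print(robot.sense()["time"],len(X),"tilt deg",np.degrees(np.arctan(np.polyfit(X,Y,1)[0])).round(2),"strip l",np.median(l[k]).round(4),"w",np.percentile(w[k],[1,99]).round(4))
    for i in range(3): grab("top")
print(robot.sense()["ft_force"],robot.sense()["eef_pos"])
cv2.imwrite("pics/f.png",cv2.resize(im[150:300,230:430],(800,600),interpolation=cv2.INTER_CUBIC))
E
```

```text
12.2 13 tilt deg 0.29 strip l -0.0155 w [-0.0905  0.0588]
12.6 13 tilt deg 0.28 strip l -0.0156 w [-0.0901  0.0588]
13.0 13 tilt deg 0.33 strip l -0.0155 w [-0.0902  0.059 ]
13.4 13 tilt deg 0.18 strip l -0.0155 w [-0.0899  0.0588]
[ 0.98160881 -0.91180471  0.2052899 ] [ 0.46224261 -0.19331847  0.39988683]
```

View pics/f.png

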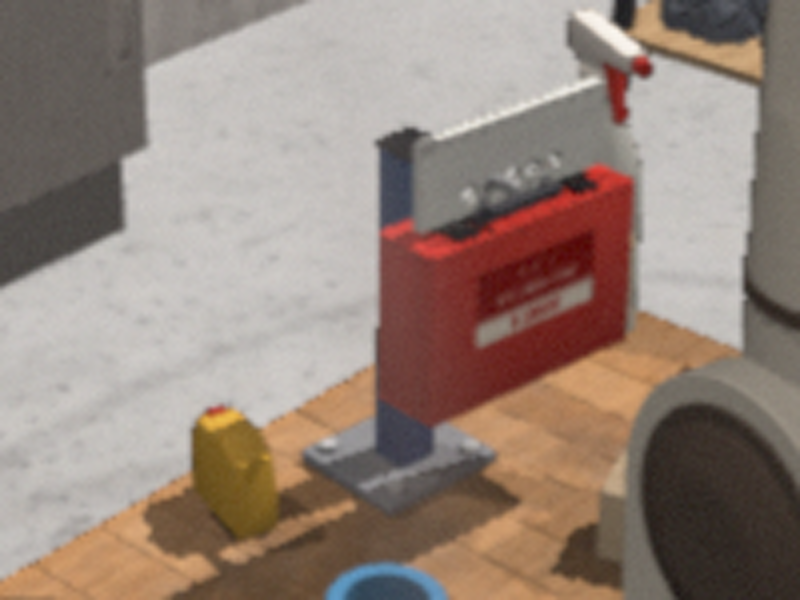

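The case hangs on the peg by its second hole from the left, near (485,190). It is level to about 0.3°, still, and clear of the gripper. I'm handing it in.

```bash
python3 -c "
from plant import robot
print(robot.finish_job())"
```

```text
the job is handed in; nothing more can be done
None
```

The red case is hanging still and free on the peg by the hole 18 mm off centre, towards the robot's left; the camera shows it about 0.3° off level, and I handed the job in at about 13.4 s (no verdict came back).

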